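# Move the screwdrivers to the new rack in the same order

### The arm

A 7-joint arm with a two-finger parallel gripper is mounted at the origin on the work surface. World frame = base frame: x ahead of the robot, y to its left, z up, the work surface at z = 0. Lengths are in m, angles in rad, forces in N, time in s.
With the tool pointing down it reaches from about 0.425 to 1.025 m from the base axis. Payload 3.6 kg.
Tool frame: the origin (TCP) lies on the centre line of the jaws, within the pads' length; the fingertips stand 14 mm ahead of it and the grasp point (between the pads) lies 5 mm behind it; z points along the fingers, y is the line along which they close (so a half turn about z gives the same grasp; the last joint's range is limited). The gripper opens to 85 mm and grips with 20 to 120 N. Pads are 22 mm wide; open, the fingers measure 114 mm over their backs; the gripper's body (76 mm by 85 mm) begins 54 mm behind the grasp point. The pads swing forward as they close: fully open they stand 13 mm farther back than shut.
Start: joints at [-1.216, 0.591, 0.048, 1.609, -0.033, 0.943, -0.034], TCP at [0.314, 0.654, 0.223] pointing down, gripper open.
Joint ranges: [-2.69, 2.69], [-0.47, 2.24], [-1.27, 1.36], [0.19, 2.51], [-1.53, 4.68], [0.08, 2.07], [-3.09, 3.09]. Speed limits (rad/s): [2.57, 2.57, 3.14, 3.14, 3.14, 3.14, 3.14].

### API

Orientations are given as a rotation vector (axis times angle).
In Python, from plant import r, eyes, order gives the robot as it stands. The module is installed in compiled form; this text tells all that it offers.
- The arm moves only by the tool carry_out, never from a script. Its argument "deltas" is a list of rows, each an object with "xyz": the shift along the world's x, y, z in units of 25 mm (1.0 is 25 mm), a list of three; "yaw": the turn about the world's z in units of 5 degrees (1.0 is 5 degrees). In form: [{"xyz": [tx, ty, tz], "yaw": yaw}, ...]. A call has exactly 10 rows; each row shifts and turns the commanded pose from where the row before left it; what a row does not reach is not made up. A row lasts 1/10 s, in which the tool goes at most 50 mm and 8.59 degrees, less where a joint would pass 70% of its speed; a pose out of reach is approached as far as the arm can. A call is refused whole if a number of a shift passes 1 or a number of a turn 1, either way. A call with a gripper value outside its range is refused whole. "jaw" is the opening, from -1 (shut) to 1 (fully open), so that 0 is half open, set as the call begins (left out, the last holds). The fingers move at their own pace and stop on an object; "force" is the grip in N (left out, the last holds). Time passes only in rows, so rows that do not move let the fingers close, or fill a call up. It gives the time, the measured TCP pose, the force, the opening and the grip force at its end, in the units of the state.
- r.read_state(): the state, without advancing time (a new reading comes with each control period).
- eyes.capture(name): name is "scene" or "top" or "wrist"; returns (picture, depth): 384x512x3 uint8, blue, green, red; 384x512 float32, m along the optical axis (not along the pixel's ray), 0 where there is no reading.
- eyes.get_calibration(name): a dict with "fovy" (degrees; the focal length in pixels is half the picture's height over the tangent of half this angle, whatever the lens; pixels are square), "cx", "cy" (the principal point, pixels), "rvec" (rotation vector, rad) and "tvec" (3), from world to camera coordinates, as OpenCV has them. Camera axes: x right, y down, z forward; pixel columns grow to the right and rows downward; lengths in m; the calibration is good to about 2 mm. A picture is of the moment at which its call begins: read the wrist's pose just before it. get_calibration takes no time and is no camera call; for the wrist camera it gives the pose at the moment of the call.
- order.close_job(): hands the job in; it is judged then, once.
The state is a dict: "t": time; "joint_positions": joint angles; "qvel": joint speeds; "tau": joint torques, N m; "tool_pos": TCP position; "tool_rot": TCP orientation; "force": force on the tool from outside, world axes, zero at the start; "torque": the same for the moment, N m; "gripper_width": finger opening in m; "grip_force": force on a finger pad.
Only numpy, scipy, OpenCV 4.12 (cv2) and the standard library are available. Lean on these libraries where they do the work, as an engineer would, in place of code of your own. Each camera call takes 0.05 s, during which the arm holds its last target. There are 200 camera calls.

### The job

Move the four screwdrivers from the old wooden rack to the new aluminium one, keeping them in the same left-to-right order, one in each holder, blade down and fully seated. Leave the mug of bolts, the spanner and the socket where they are.

Things in the scene. Friction and masses are not known exactly. Their poses are not given: they have to be found in the camera images.
- red_mid (a point): red-handled screwdriver, upright in the old rack; the point half-way up its handle, on the axis, z up. Round handle 88 mm long, 30 mm thick (44 mm above and below the point), its lowest 8 mm a 36 mm collar; steel blade 6 mm thick, 60 mm long below it, tip 104 mm below the point. 90 g. Seated: blade through the holder's hole, collar resting on the holder.
- blue_mid (a point): blue-handled screwdriver, upright in the old rack; the point half-way up its handle, on the axis, z up. Round handle 88 mm long, 30 mm thick (44 mm above and below the point), its lowest 8 mm a 36 mm collar; steel blade 6 mm thick, 60 mm long below it, tip 104 mm below the point. 90 g. Seated: blade through the holder's hole, collar resting on the holder.
- green_mid (a point): green-handled screwdriver, upright in the old rack; the point half-way up its handle, on the axis, z up. Round handle 88 mm long, 30 mm thick (44 mm above and below the point), its lowest 8 mm a 36 mm collar; steel blade 6 mm thick, 60 mm long below it, tip 104 mm below the point. 90 g. Seated: blade through the holder's hole, collar resting on the holder.
- yellow_mid (a point): yellow-handled screwdriver, upright in the old rack; the point half-way up its handle, on the axis, z up. Round handle 88 mm long, 30 mm thick (44 mm above and below the point), its lowest 8 mm a 36 mm collar; steel blade 6 mm thick, 60 mm long below it, tip 104 mm below the point. 90 g. Seated: blade through the holder's hole, collar resting on the holder.
- holder_red: fixed steel plate of the old rack in which the red screwdriver starts (all four plates look alike); its place in the row is the one that screwdriver must keep. 46 mm square, 24 mm hole; origin at the hole's centre on the upper face, 70 mm above the bench.
- holder_blue: fixed steel plate of the old rack in which the blue screwdriver starts (all four plates look alike); its place in the row is the one that screwdriver must keep. 46 mm square, 24 mm hole; origin at the hole's centre on the upper face, 70 mm above the bench.
- holder_green: fixed steel plate of the old rack in which the green screwdriver starts (all four plates look alike); its place in the row is the one that screwdriver must keep. 46 mm square, 24 mm hole; origin at the hole's centre on the upper face, 70 mm above the bench.
- holder_yellow: fixed steel plate of the old rack in which the yellow screwdriver starts (all four plates look alike); its place in the row is the one that screwdriver must keep. 46 mm square, 24 mm hole; origin at the hole's centre on the upper face, 70 mm above the bench.
- old_rack: old wooden rack, fixed, 300 mm long (y), 100 mm deep (x), 72 mm high; origin under its centre on the bench, y along the row to the robot's left, x away from the robot. Its four holes lie at x = -15 mm, y = 97.5, 32.5, -32.5, -97.5 mm. It stands left or right of the new rack.
- new_rack: new rack, fixed: aluminium rail 300 mm long on dark steel feet, with four black plastic holders (46 mm square, 24 mm holes), empty at the start. Origin and axes as the old rack; holes also at x = -15 mm, y = 97.5, 32.5, -32.5, -97.5 mm, holders' upper face 70 mm above the bench, nothing above 72 mm. A seated screwdriver's mid point is 114 mm above the bench.
- mug: white ceramic mug of bolts, 80 mm wide, about 100 mm high with the bolts, a bystander beyond the racks; origin at the centre of its underside, z up
- spanner: steel adjustable spanner lying on the bench beyond the racks, 215 mm long, 12 mm thick, a bystander; origin on the bench below its middle, x along it
- socket: chrome socket standing on the bench beyond the racks, 29 mm wide, 38 mm high, a bystander; origin at the centre of its underside
Mind the look-alikes: they are no part of the job. Of the things that look like the part that bears red_mid, the middle-sized one is meant.

How it is judged:
At the end, for the whole second after the job is handed in: Each screwdriver hangs in the new rack at the place (1st to 4th from the left) its holder has in the old rack: handle mid within 14 mm of the hole's axis along and across the rack, within 6 mm of the seated height, upright within 0.15 rad, at rest (under 20 mm/s) (((y of holder_red in the frame of old_rack between 0.065 and 0.3 m and y of red_mid in the frame of new_rack between 0.0835 and 0.1115 m) or (y of holder_red in the frame of old_rack between 0 and 0.065 m and y of red_mid in the frame of new_rack between 0.0185 and 0.0465 m) or (y of holder_red in the frame of old_rack between -0.065 and 0 m and y of red_mid in the frame of new_rack between -0.0465 and -0.0185 m) or (y of holder_red in the frame of old_rack between -0.3 and -0.065 m and y of red_mid in the frame of new_rack between -0.1115 and -0.0835 m)) and x of red_mid in the frame of new_rack between -0.029 and -0.001 m and z of red_mid in the frame of new_rack between 0.108 and 0.12 m and angle between each of red_mid, blue_mid, green_mid, yellow_mid's own z axis and vertical below 0.15 rad and linear speed of each of driver_red, driver_blue, driver_green, driver_yellow below 0.02 m/s and ((y of holder_blue in the frame of old_rack between 0.065 and 0.3 m and y of blue_mid in the frame of new_rack between 0.0835 and 0.1115 m) or (y of holder_blue in the frame of old_rack between 0 and 0.065 m and y of blue_mid in the frame of new_rack between 0.0185 and 0.0465 m) or (y of holder_blue in the frame of old_rack between -0.065 and 0 m and y of blue_mid in the frame of new_rack between -0.0465 and -0.0185 m) or (y of holder_blue in the frame of old_rack between -0.3 and -0.065 m and y of blue_mid in the frame of new_rack between -0.1115 and -0.0835 m)) and x of blue_mid in the frame of new_rack between -0.029 and -0.001 m and z of blue_mid in the frame of new_rack between 0.108 and 0.12 m and ((y of holder_green in the frame of old_rack between 0.065 and 0.3 m and y of green_mid in the frame of new_rack between 0.0835 and 0.1115 m) or (y of holder_green in the frame of old_rack between 0 and 0.065 m and y of green_mid in the frame of new_rack between 0.0185 and 0.0465 m) or (y of holder_green in the frame of old_rack between -0.065 and 0 m and y of green_mid in the frame of new_rack between -0.0465 and -0.0185 m) or (y of holder_green in the frame of old_rack between -0.3 and -0.065 m and y of green_mid in the frame of new_rack between -0.1115 and -0.0835 m)) and x of green_mid in the frame of new_rack between -0.029 and -0.001 m and z of green_mid in the frame of new_rack between 0.108 and 0.12 m and ((y of holder_yellow in the frame of old_rack between 0.065 and 0.3 m and y of yellow_mid in the frame of new_rack between 0.0835 and 0.1115 m) or (y of holder_yellow in the frame of old_rack between 0 and 0.065 m and y of yellow_mid in the frame of new_rack between 0.0185 and 0.0465 m) or (y of holder_yellow in the frame of old_rack between -0.065 and 0 m and y of yellow_mid in the frame of new_rack between -0.0465 and -0.0185 m) or (y of holder_yellow in the frame of old_rack between -0.3 and -0.065 m and y of yellow_mid in the frame of new_rack between -0.1115 and -0.0835 m)) and x of yellow_mid in the frame of new_rack between -0.029 and -0.001 m and z of yellow_mid in the frame of new_rack between 0.108 and 0.12 m); the robot touches nothing.
It fails at once if the mug of bolts is pushed more than 30 mm or tipped (distance of mug from where it was at the start of the episode above 0.03 m or angle between mug's own z axis and vertical above 0.4 rad).
It fails at once if the spanner is pushed more than 30 mm (distance of spanner from where it was at the start of the episode above 0.03 m).
It fails at once if the socket is pushed more than 30 mm or tipped over (distance of socket from where it was at the start of the episode above 0.03 m or angle between socket's own z axis and vertical above 0.4 rad).
It also fails if it takes over 115 s, if anything falls off the work surface, if the arm or the gripper's body presses on something with over 40 N, if the wrist force passes 120 N, or if a joint passes its speed limit or range.

## Working session

There is one attempt and no reset: what is moved stays moved. The work goes in short steps, Python scripts to look and compute and a tool call to move; the robot and the scene stay as the last step left them, time stands still between calls to the robot, and variables do not carry over. Pictures are saved under pics/ and viewed, at most 14 in all, crops included, and the job is handed in when it is done.

Besides the shell and the picture viewer there is one more tool, called after ">>>" as name([rows], argument=value, ...), one row to a line, values as JSON. carry_out: Moves the arm, as the interface text tells. Its arguments: {"type":"object","properties":{"deltas":{"type":"array"},"jaw":{"type":"number"},"force":{"type":"number"}},"required":["deltas"]}

```bash
mkdir -p pics
cat > h.py <<'E'
import numpy as np, cv2
from plant import r, eyes, order
def cam(n):
    c=eyes.get_calibration(n); f=192/np.tan(np.radians(c["fovy"])/2)
    K=np.array([[f,0,c["cx"]],[0,f,c["cy"]],[0,0,1]]); R=cv2.Rodrigues(np.array(c["rvec"],float))[0]
    return K,R,np.array(c["tvec"],float).reshape(3)
def cloud(n,d,K,R,t):
    v,u=np.mgrid[:384,:512]
    P=np.stack([(u-K[0,2])/K[0,0]*d,(v-K[1,2])/K[1,1]*d,d],-1)
    return (P-t)@R
def snap(n,fn):
    k=cam(n); p,d=eyes.capture(n); cv2.imwrite(f"pics/{fn}.png",p); W=cloud(n,d,*k); W[d==0]=np.nan
    np.savez(f"pics/{fn}.npz",p=p,d=d,W=W); return p,d,W
E
python3 - <<'E'
from h import *
a=[snap(n,n+"0")[0] for n in("scene","top")]
print(r.read_state())
print(eyes.get_calibration("top"),eyes.get_calibration("scene"),eyes.get_calibration("wrist"))
E
```

```text
{'t': 0.1, 'joint_positions': array([-1.21651568,  0.59203786,  0.04829112,  1.60970644, -0.0332971 ,
        0.94271138, -0.0337184 ]), 'qvel': array([ 2.17550837e-04, -2.93752677e-03,  3.54043364e-04, -3.21644619e-03,
       -4.35678746e-04, -9.18501295e-04, -1.02337711e-06]), 'tau': array([ 4.54513851e-03, -5.50001514e+01,  1.55289687e+00, -1.98825181e+01,
        9.65022307e-03,  3.74975396e-03, -5.23416361e-06]), 'tool_pos': array([0.31355127, 0.65283258, 0.22224272]), 'tool_rot': array([-0.69731925, -3.06286655,  0.00318665]), 'force': array([-0.34541373,  0.7597541 , -0.2438776 ]), 'torque': array([ 0.0113777 , -0.00325563, -0.02720738]), 'grip_force': 0.0, 'gripper_width': 0.08517852586377722}
{'fovy': 49.85931303670056, 'cx': 249.20204585937321, 'cy': 192.05645563573907, 'rvec': array([ 2.17225332, -2.22406035,  0.07392846]), 'tvec': array([0.00821124, 0.60800063, 0.95277782])} {'fovy': 42.69633052235597, 'cx': 258.75336358443946, 'cy': 196.31298353321472, 'rvec': array([ 2.3160847,  0.6004262, -0.2209061]), 'tvec': array([-0.54261012, -0.16226694,  1.41163668])} {'fovy': 59.000303457265936, 'cx': 256.7874095670656, 'cy': 190.3866233707345, 'rvec': array([-2.40858358, -1.51617706, -0.25376138]), 'tvec': array([-0.72383605, -0.04262988,  0.38183691])}
```

View pics/scene0.png

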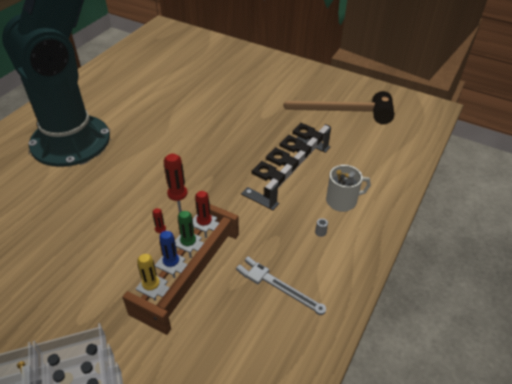

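View pics/top0.png

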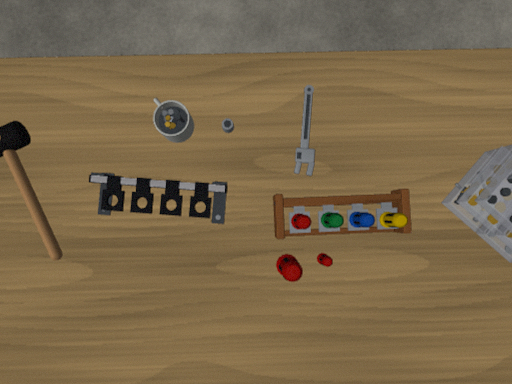

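The scene shows the old rack with red, green, blue and yellow. It also shows a large red look-alike (top view 289,268) and a small one (325,260) in front of it. The new rack is at top view (160,197), rotated slightly, with its holes at about (112,201), (142,203), (171,205) and (200,207).

Run:
```python
from h import *
z=np.load("pics/top0.npz");p,W=z["p"],z["W"]
hsv=cv2.cvtColor(p,cv2.COLOR_BGR2HSV);H,S,V=[hsv[...,i].astype(int) for i in range(3)]
ok=(S>170)&(V>60)
for n,m in dict(red=ok&((H<5)|(H>174)),green=ok&(H>45)&(H<85),blue=ok&(H>100)&(H<130),yellow=ok&(H>22)&(H<35)).items():
    N,L,st,c=cv2.connectedComponentsWithStats(m.astype(np.uint8))
    for i in range(1,N):
        if st[i,4]>25:
            w=W[L==i]; zt=np.nanmax(w[:,2]); t=w[w[:,2]>zt-.008]
            print(n,c[i].round(),st[i,4],"ztop",zt.round(3),"top xy",(np.nanmin(t,0)+np.nanmax(t,0))[:2].round(4)/2, np.nanmedian(t,0)[:2].round(4), "ext",(np.nanmax(t,0)-np.nanmin(t,0))[:2].round(3))
for u,v in [(112,201),(142,203),(171,205),(200,207),(100,195),(220,205),(98,179),(222,188),(280,200),(280,235),(404,195),(404,228),(172,120),(228,125),(305,155)]:
    print(u,v,W[v,u].round(4))
# new-rack holes: fit plane z=.07 projection of hole outlines
K,R,t=cam("top")
def pix2(u,v,zz):
    d=R.T@np.linalg.inv(K)@np.array([u,v,1.]);o=-R.T@t;return o+d*(zz-o[2])/d[2]
# rack footprints: black holders (dark & z in .06-.08)
m=(V<60)&(W[...,2]>.055)&(W[...,2]<.085);m[:,:95]=0;m[:,235:]=0
N,L,st,c=cv2.connectedComponentsWithStats(m.astype(np.uint8))
for i in range(1,N):
    if st[i,4]>40: 
        rr=cv2.minAreaRect(np.argwhere(L==i)[:,::-1].astype(np.float32)); print(rr,st[i,4],pix2(*rr[0],.07).round(4))
# hole blobs: wood colour inside
print("cam",(-R.T@t).round(3))
big=cv2.resize(p[160:285,85:420],None,fx=2.35,fy=2.35,interpolation=cv2.INTER_CUBIC);cv2.imwrite("pics/c1.png",big)
```

```text
red [301. 221.] 211 ztop 0.16 top xy [ 0.53845 -0.1114 ] [ 0.5378 -0.1117] ext [0.026 0.024]
red [324. 260.] 121 ztop 0.111 top xy [ 0.45305 -0.1661 ] [ 0.4532 -0.1663] ext [0.017 0.017]
red [289. 268.] 428 ztop 0.201 top xy [ 0.44425 -0.0827 ] [ 0.4444 -0.083 ] ext [0.03  0.032]
green [332. 220.] 204 ztop 0.16 top xy [ 0.539   -0.17745] [ 0.5382 -0.1774] ext [0.022 0.024]
blue [362. 219.] 268 ztop 0.16 top xy [ 0.5385  -0.24055] [ 0.5387 -0.2406] ext [0.024 0.025]
yellow [393. 220.] 321 ztop 0.16 top xy [ 0.53685 -0.309  ] [ 0.537  -0.3075] ext [0.024 0.025]
112 201 [ 0.5954  0.3213 -0.0028]
142 203 [0.5888 0.2489 0.0017]
171 205 [ 0.5825  0.1808 -0.0016]
200 207 [ 0.5761  0.1119 -0.0024]
100 195 [0.61   0.3473 0.0042]
220 205 [0.5796 0.0637 0.0059]
98 179 [0.6418 0.3285 0.0703]
222 188 [0.6156 0.0548 0.0676]
280 200 [ 0.5858 -0.0733  0.0716]
280 235 [ 0.5085 -0.0713  0.0694]
404 195 [ 0.5904 -0.3497  0.0709]
404 228 [ 0.5173 -0.3469  0.0697]
172 120 [0.7646 0.159  0.095 ]
228 125 [0.7642 0.0396 0.0352]
305 155 [ 0.6935 -0.1409  0.0112]
((180.91781616210938, 122.71918487548828), (7.841756820678711, 22.237817764282227), 20.556045532226562) 82 [0.7639 0.1435 0.07  ]
((113.03959655761719, 193.10397338867188), (21.59230613708496, 35.22431564331055), 5.710593223571777) 552 [0.6097 0.2956 0.07  ]
((141.5, 195.0), (34.0, 21.0), 90.0) 515 [0.6041 0.2329 0.07  ]
((171.10690307617188, 197.2172393798828), (20.678327560424805, 34.29778289794922), 4.763641834259033) 503 [0.5976 0.1676 0.07  ]
((200.36065673828125, 199.5327911376953), (20.370542526245117, 34.31304168701172), 5.19442892074585) 489 [0.591 0.103 0.07 ]
cam [0.554 0.005 0.985]
```

View pics/c1.png

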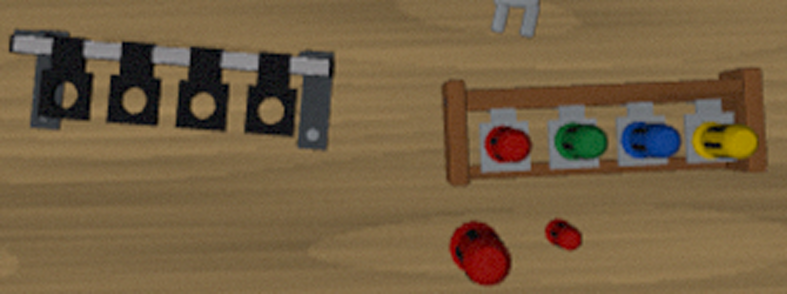

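Run:
```python
from h import *
z=np.load("pics/top0.npz");p,W=z["p"],z["W"]
K,R,t=cam("top");Z=.07
def pix2(u,v,zz):
    d=R.T@np.linalg.inv(K)@np.array([u,v,1.]);o=-R.T@t;return (o+d*(zz-o[2])/d[2])[:2]
V=p.max(2)
P=[]
for u,v in [(113.1,200.9),(142,202.6),(171.4,204.7),(200.3,206.8)]:
    g=V[int(v)-8:int(v)+9,int(u)-8:int(u)+9].astype(float)
    m=(g>55).astype(np.uint8);N,L,s,c=cv2.connectedComponentsWithStats(m);l=L[8,8];P.append(pix2(c[l][0]+int(u)-8,c[l][1]+int(v)-8,Z));print(s[l],P[-1].round(4))
P=np.array(P);s=np.array([1.5,.5,-.5,-1.5])*.065
c=P.mean(0);d=s@(P-c)/(s@s);print("c",c,"dir",d,np.linalg.norm(d),"fit",(c+np.outer(s,d/np.linalg.norm(d))).round(4))
```

```text
[ 4  3  9 11 78] [0.5944 0.2958]
[  3   3  11  12 101] [0.5879 0.2324]
[  3   3  11  12 103] [0.5816 0.1683]
[  3   3  11  12 107] [0.5756 0.1043]
c [0.58488527 0.20020916] dir [0.09662305 0.98214089] 0.9868823378598914 fit [[0.5944 0.2972]
 [0.5881 0.2326]
 [0.5817 0.1679]
 [0.5753 0.1032]]
```

>>> carry_out([
  {"xyz": [0.3,-1,0.15],"yaw": -0.43},
  {"xyz": [0.3,-1,0.15],"yaw": -0.43},
  {"xyz": [0.3,-1,0.15],"yaw": -0.43},
  {"xyz": [0.3,-1,0.15],"yaw": -0.43},
  {"xyz": [0.3,-1,0.15],"yaw": -0.43},
  {"xyz": [0.3,-1,0.15],"yaw": -0.43},
  {"xyz": [0.3,-1,0.15],"yaw": -0.43},
  {"xyz": [0.3,-1,0.15],"yaw": -0.43},
  {"xyz": [0.3,-1,0.15],"yaw": -0.43},
  {"xyz": [0.3,-1,0.15],"yaw": -0.43},
], jaw=0.6, force=50)

```text
t: 1.1
tool_pos: [0.3893, 0.4017, 0.2609]
tool_rot: [-1.26, -2.878, 0.001]
force: [-0.1, 0.2, -0.3]
gripper_width: 0.0681
grip_force: 0.0
```

>>> carry_out([
  {"xyz": [0.3,-1,0],"yaw": -0.43},
  {"xyz": [0.3,-1,0],"yaw": -0.43},
  {"xyz": [0.3,-1,0],"yaw": -0.43},
  {"xyz": [0.3,-1,0],"yaw": -0.43},
  {"xyz": [0.3,-1,0],"yaw": -0.43},
  {"xyz": [0.3,-1,0],"yaw": -0.43},
  {"xyz": [0.3,-1,0],"yaw": -0.43},
  {"xyz": [0.3,-1,0],"yaw": -0.43},
  {"xyz": [0.3,-1,0],"yaw": -0.43},
  {"xyz": [0.3,-1,0],"yaw": -0.43},
])

```text
t: 2.1
tool_pos: [0.464, 0.1514, 0.2607]
tool_rot: [-1.776, -2.591, 0.0]
force: [0.5, 0.1, 0.5]
gripper_width: 0.0684
grip_force: 0.0
```

>>> carry_out([
  {"xyz": [0.3,-1,0],"yaw": -0.43},
  {"xyz": [0.3,-1,0],"yaw": -0.43},
  {"xyz": [0.3,-1,0],"yaw": -0.43},
  {"xyz": [0.3,-1,0],"yaw": -0.43},
  {"xyz": [0.3,-1,0],"yaw": -0.43},
  {"xyz": [0.3,-1,0],"yaw": -0.43},
  {"xyz": [0.3,-1,0],"yaw": -0.43},
  {"xyz": [0.3,-1,0],"yaw": -0.43},
  {"xyz": [0.3,-0.6,0],"yaw": -0.43},
  {"xyz": [0,0,0],"yaw": 0},
])

```text
t: 3.1
tool_pos: [0.532, -0.0645, 0.2609]
tool_rot: [2.188, 2.252, -0.0]
force: [0.1, -0.4, 0.1]
gripper_width: 0.0681
grip_force: 0.0
```

>>> carry_out([
  {"xyz": [0.12,-0.94,0],"yaw": -0.15},
  {"xyz": [0.12,-0.94,0],"yaw": -0.15},
  {"xyz": [0,0,0],"yaw": 0},
  {"xyz": [0,0,-0.9],"yaw": 0},
  {"xyz": [0,0,-0.9],"yaw": 0},
  {"xyz": [0,0,-0.9],"yaw": 0},
  {"xyz": [0,0,-0.9],"yaw": 0},
  {"xyz": [0,0,-0.9],"yaw": 0},
  {"xyz": [0,0,-0.8],"yaw": 0},
  {"xyz": [0,0,-0.4],"yaw": 0},
])

```text
t: 4.1
tool_pos: [0.5362, -0.1059, 0.1165]
tool_rot: [-2.206, -2.231, 0.002]
force: [-0.9, 0.9, -0.4]
gripper_width: 0.0682
grip_force: 0.0
```

>>> carry_out([
  {"xyz": [0,0,0],"yaw": 0},
  {"xyz": [0,0,0],"yaw": 0},
  {"xyz": [0,0,0],"yaw": 0},
  {"xyz": [0,0,0],"yaw": 0},
  {"xyz": [0,0,0],"yaw": 0},
  {"xyz": [0,0,0],"yaw": 0},
  {"xyz": [0,0,0],"yaw": 0},
  {"xyz": [0,0,0],"yaw": 0},
  {"xyz": [0,0,0.2],"yaw": 0},
  {"xyz": [0,0,0.2],"yaw": 0},
], jaw=-1)

```text
t: 5.1
tool_pos: [0.5372, -0.1085, 0.1285]
tool_rot: [-2.212, -2.231, 0.001]
force: [0.3, 0.1, -0.1]
gripper_width: 0.0287
grip_force: 49.3
```

>>> carry_out([
  {"xyz": [0,0,0.6],"yaw": 0},
  {"xyz": [0,0,0.9],"yaw": 0},
  {"xyz": [0,0,0.9],"yaw": 0},
  {"xyz": [0,0,0.9],"yaw": 0},
  {"xyz": [0,0,0.9],"yaw": 0},
  {"xyz": [0,0,0.9],"yaw": 0},
  {"xyz": [0,0.3,0.4],"yaw": 0},
  {"xyz": [0.1,0.6,0],"yaw": 0},
  {"xyz": [0.2,0.9,0],"yaw": 0},
  {"xyz": [0.2,0.9,0],"yaw": 0},
])

```text
t: 6.1
tool_pos: [0.5491, -0.0387, 0.2645]
tool_rot: [-2.21, -2.23, 0.002]
force: [0.8, 0.4, -1.3]
gripper_width: 0.0289
grip_force: 49.4
```

>>> carry_out([
  {"xyz": [0.2,1,0],"yaw": -0.1},
  {"xyz": [0.2,1,0],"yaw": -0.1},
  {"xyz": [0.2,1,0],"yaw": -0.1},
  {"xyz": [0.2,1,0],"yaw": -0.1},
  {"xyz": [0.2,1,0],"yaw": -0.1},
  {"xyz": [0.2,1,0],"yaw": -0.1},
  {"xyz": [0.2,1,0],"yaw": -0.1},
  {"xyz": [0.2,1,0],"yaw": -0.1},
  {"xyz": [0.1,1,0],"yaw": -0.1},
  {"xyz": [0.1,1,0],"yaw": -0.1},
])

```text
t: 7.1
tool_pos: [0.5932, 0.2118, 0.2637]
tool_rot: [-2.304, -2.133, 0.005]
force: [0.5, 0.3, -0.8]
gripper_width: 0.029
grip_force: 49.4
```

>>> carry_out([
  {"xyz": [0,1,0],"yaw": 0},
  {"xyz": [0,1,0],"yaw": 0},
  {"xyz": [0,0.8,0],"yaw": 0},
  {"xyz": [0,0.5,0],"yaw": 0},
  {"xyz": [0,0.2,0],"yaw": 0},
  {"xyz": [0,0,0],"yaw": 0},
  {"xyz": [0,0,0],"yaw": 0},
  {"xyz": [0,0,0],"yaw": 0},
  {"xyz": [0,0,0],"yaw": 0},
  {"xyz": [0,0,0],"yaw": 0},
])

```text
t: 8.1
tool_pos: [0.5951, 0.2957, 0.266]
tool_rot: [2.308, 2.131, 0.0]
force: [-0.2, 0.0, -0.7]
gripper_width: 0.0286
grip_force: 49.4
```

Run:
```python
from h import *
s=r.read_state();print(s["tool_pos"],s["tool_rot"],s["gripper_width"])
snap("scene","scene1");snap("top","top1")
a=cv2.imread("pics/scene1.png");b=cv2.imread("pics/top1.png")
cv2.imwrite("pics/c2.png",cv2.resize(np.hstack([a[:,100:400],b[100:300,60:300].repeat(1,0) if 0 else cv2.resize(b[100:300,60:300],(460,384))]),None,fx=1,fy=1))
```

```text
[0.59510545 0.29572736 0.2660021 ] [2.30821046e+00 2.13093968e+00 1.75015472e-04] 0.028647586107810173
```

View pics/c2.png

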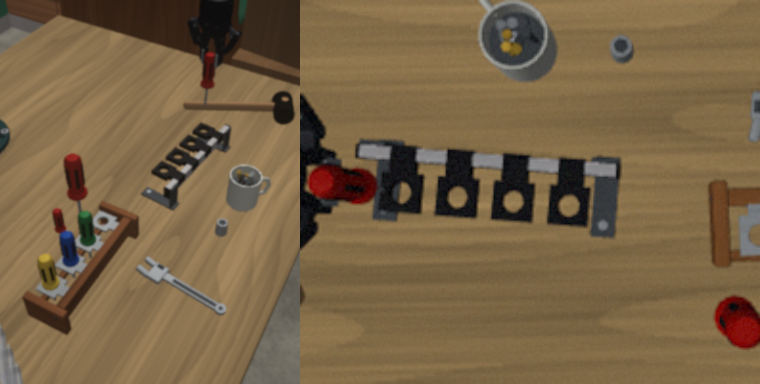

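The red driver is held upright beside the first new hole. The first old holder is empty, and the mug, socket and spanner haven't moved. Next I'll measure the handle axis relative to the TCP.

```bash
cat >> h.py <<'E'
def axis(fn,tcp,cols,tilt=True):
    # fit handle cylinder (r=15mm) from cloud points of that hue near tcp
    from scipy.optimize import least_squares
    z=np.load(f"pics/{fn}.npz");p,W=z["p"],z["W"];hsv=cv2.cvtColor(p,cv2.COLOR_BGR2HSV).astype(int)
    h=hsv[...,0];lo,hi=cols;m=((h>=lo)&(h<=hi) if lo<hi else (h>=lo)|(h<=hi))&(hsv[...,1]>130)&(hsv[...,2]>35)
    m&=(np.abs(W[...,0]-tcp[0])<.04)&(np.abs(W[...,1]-tcp[1])<.04)&(np.abs(W[...,2]-tcp[2])<.1)
    q=W[m];q=q[q[:,2]<q[:,2].max()-.006];q0=np.array(tcp)
    def f(v):
        dz=q[:,2]-q0[2];return np.hypot(q[:,0]-v[0]-v[2]*dz,q[:,1]-v[1]-v[3]*dz)-.0148
    s=least_squares(f,[*tcp[:2],0,0],loss="soft_l1",f_scale=.002)
    print(fn,len(q),"axis xy at tcp",s.x.round(4),"zmin/max",q[:,2].min().round(4),W[m][:,2].max().round(4),"res",np.median(abs(s.fun)).round(4))
E
python3 - <<'E'
from h import *
for f in("scene1","top1"): axis(f,[.5951,.2957,.266],(172,6))
for c,y in(((45,85),-.1775),((100,130),-.2406),((20,35),-.308)):
  for f in("scene1","top1"): axis(f,[.538,y,.114],c)
E
```

```text
scene1 288 axis xy at tcp [0.5946 0.2893 0.0019 0.0202] zmin/max 0.2185 0.3057 res 0.0013
top1 322 axis xy at tcp [0.5951 0.2906 0.0038 0.017 ] zmin/max 0.2165 0.3056 res 0.0007
scene1 38 axis xy at tcp [ 0.5375 -0.1785 -0.0321  0.0536] zmin/max 0.0766 0.1589 res 0.0008
top1 139 axis xy at tcp [ 0.5391 -0.1797 -0.0183 -0.0264] zmin/max 0.0666 0.1597 res 0.0007
scene1 280 axis xy at tcp [ 0.5377 -0.2435 -0.0092  0.0031] zmin/max 0.0745 0.16 res 0.001
top1 198 axis xy at tcp [ 0.5388 -0.2426 -0.0055 -0.0253] zmin/max 0.0683 0.1602 res 0.0007
scene1 411 axis xy at tcp [ 0.5362 -0.3102 -0.0035  0.0048] zmin/max 0.0733 0.1604 res 0.0008
top1 240 axis xy at tcp [ 0.5368 -0.3094 -0.0121 -0.0096] zmin/max 0.0428 0.1596 res 0.0007
```

>>> carry_out([
  {"xyz": [0,0.3,0],"yaw": 0},
  {"xyz": [0,0,-0.7],"yaw": 0},
  {"xyz": [0,0,-0.9],"yaw": 0},
  {"xyz": [0,0,-0.9],"yaw": 0},
  {"xyz": [0,0,-0.7],"yaw": 0},
  {"xyz": [0,0,-0.6],"yaw": 0},
  {"xyz": [0,0,-0.6],"yaw": 0},
  {"xyz": [0,0,-0.5],"yaw": 0},
  {"xyz": [0,0,-0.4],"yaw": 0},
  {"xyz": [0,0,-0.2],"yaw": 0},
])

```text
t: 9.2
tool_pos: [0.5946, 0.3039, 0.1273]
tool_rot: [-2.307, -2.132, 0.002]
force: [-0.6, -0.0, -0.9]
gripper_width: 0.0287
grip_force: 49.4
```

>>> carry_out([
  {"xyz": [0,0,-0.2],"yaw": 0},
  {"xyz": [0,0,-0.1],"yaw": 0},
  {"xyz": [0,0,0],"yaw": 0},
  {"xyz": [0,0,0],"yaw": 0},
  {"xyz": [0,0,0],"yaw": 0},
  {"xyz": [0,0,0],"yaw": 0},
  {"xyz": [0,0,0],"yaw": 0},
  {"xyz": [0,0,0],"yaw": 0},
  {"xyz": [0,0,0],"yaw": 0},
  {"xyz": [0,0,0],"yaw": 0},
])

```text
t: 10.2
tool_pos: [0.5949, 0.304, 0.1208]
tool_rot: [2.307, 2.132, -0.0]
force: [0.1, 0.8, -0.9]
gripper_width: 0.0288
grip_force: 49.4
```

>>> carry_out([
  {"xyz": [0,0,0],"yaw": 0},
  {"xyz": [0,0,0],"yaw": 0},
  {"xyz": [0,0,0],"yaw": 0},
  {"xyz": [0,0,0],"yaw": 0},
  {"xyz": [0,0,0.5],"yaw": 0},
  {"xyz": [0,0,0.9],"yaw": 0},
  {"xyz": [0,0,0.9],"yaw": 0},
  {"xyz": [0,0,0.9],"yaw": 0},
  {"xyz": [0,0,0.9],"yaw": 0},
  {"xyz": [0,0,0.9],"yaw": 0},
], jaw=0.6)

```text
t: 11.2
tool_pos: [0.595, 0.3039, 0.2478]
tool_rot: [2.307, 2.132, 0.001]
force: [0.0, 0.4, 0.9]
gripper_width: 0.0682
grip_force: 0.0
```

>>> carry_out([
  {"xyz": [-0.1,-0.7,0.3],"yaw": 0.1},
  {"xyz": [-0.1,-1,0.3],"yaw": 0.1},
  {"xyz": [-0.1,-1,0],"yaw": 0.1},
  {"xyz": [-0.1,-1,0],"yaw": 0.1},
  {"xyz": [-0.1,-1,0],"yaw": 0.1},
  {"xyz": [-0.1,-1,0],"yaw": 0.1},
  {"xyz": [-0.1,-1,0],"yaw": 0.1},
  {"xyz": [-0.1,-1,0],"yaw": 0.1},
  {"xyz": [-0.1,-1,0],"yaw": 0.1},
  {"xyz": [-0.1,-1,0],"yaw": 0.1},
])

```text
t: 12.2
tool_pos: [0.5685, 0.0588, 0.2606]
tool_rot: [-2.212, -2.23, 0.002]
force: [0.4, 0.0, -0.4]
gripper_width: 0.0681
grip_force: 0.0
```

>>> carry_out([
  {"xyz": [-0.1,-1,0],"yaw": 0},
  {"xyz": [-0.1,-1,0],"yaw": 0},
  {"xyz": [-0.1,-1,0],"yaw": 0},
  {"xyz": [-0.2,-1,0],"yaw": 0},
  {"xyz": [-0.2,-1,0],"yaw": 0},
  {"xyz": [-0.2,-1,0],"yaw": 0},
  {"xyz": [-0.2,-1,0],"yaw": 0},
  {"xyz": [-0.2,-1,0],"yaw": 0},
  {"xyz": [0,-1,0],"yaw": 0},
  {"xyz": [0,-0.6,0],"yaw": 0},
])

```text
t: 13.2
tool_pos: [0.5354, -0.1818, 0.2609]
tool_rot: [2.216, 2.227, -0.002]
force: [0.7, -0.1, 1.2]
gripper_width: 0.0686
grip_force: 0.0
```

Run:
```python
from h import *
snap("scene","scene2");snap("top","top2")
s=r.read_state();print(s["tool_pos"],s["tool_rot"])
for f in("scene2","top2"): axis(f,[.5944,.297,.114],(172,6))
for c,y in(((45,85),-.1775),((100,130),-.2406),((20,35),-.308)):
  for f in("scene2",): axis(f,[.538,y,.114],c)
```

```text
[ 0.53607818 -0.18167862  0.2609631 ] [ 2.21688934e+00  2.22490872e+00 -1.75385372e-03]
scene2 247 axis xy at tcp [ 0.5938  0.2971 -0.008   0.0114] zmin/max 0.0677 0.1584 res 0.0015
top2 249 axis xy at tcp [ 0.594   0.2986 -0.0193  0.027 ] zmin/max 0.0653 0.1605 res 0.001
scene2 35 axis xy at tcp [ 5.379e-01 -1.761e-01 -3.000e-04  1.302e-01] zmin/max 0.0759 0.1588 res 0.0007
scene2 260 axis xy at tcp [ 0.538  -0.2432 -0.0037  0.0021] zmin/max 0.0724 0.1589 res 0.0008
scene2 414 axis xy at tcp [ 0.5363 -0.3102 -0.0029  0.0039] zmin/max 0.0727 0.1598 res 0.0008
```

View pics/scene2.png

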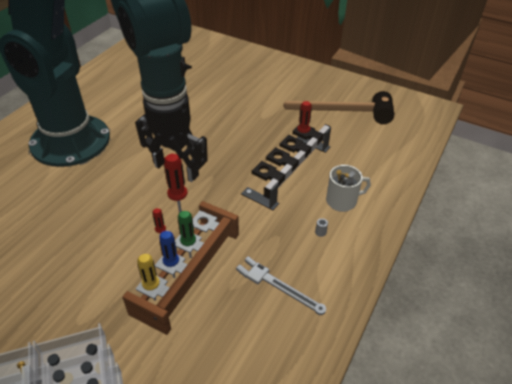

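Red is seated in the first holder at scene (305,115), and the gripper is above green. I'll grasp it next.

>>> carry_out([
  {"xyz": [0.1,0.1,0],"yaw": 0},
  {"xyz": [0,0,-0.6],"yaw": 0},
  {"xyz": [0,0,-0.9],"yaw": 0},
  {"xyz": [0,0,-0.9],"yaw": 0},
  {"xyz": [0,0,-0.9],"yaw": 0},
  {"xyz": [0,0,-0.9],"yaw": 0},
  {"xyz": [0,0,-0.8],"yaw": 0},
  {"xyz": [0,0,-0.5],"yaw": 0},
  {"xyz": [0,0,-0.2],"yaw": 0},
  {"xyz": [0,0,0],"yaw": 0},
])

```text
t: 14.3
tool_pos: [0.54, -0.1751, 0.1179]
tool_rot: [-2.21, -2.232, 0.0]
force: [-0.4, -0.3, 0.9]
gripper_width: 0.0684
grip_force: 0.0
```

>>> carry_out([
  {"xyz": [0,0,0],"yaw": 0},
  {"xyz": [0,0,0],"yaw": 0},
  {"xyz": [0,0,0],"yaw": 0},
  {"xyz": [0,0,0],"yaw": 0},
  {"xyz": [0,0,0],"yaw": 0},
  {"xyz": [0,0,0],"yaw": 0},
  {"xyz": [0,0,0],"yaw": 0},
  {"xyz": [0,0,0],"yaw": 0},
  {"xyz": [0,0,0.2],"yaw": 0},
  {"xyz": [0,0,0.4],"yaw": 0},
], jaw=-1)

```text
t: 15.3
tool_pos: [0.539, -0.1756, 0.133]
tool_rot: [-2.21, -2.23, 0.002]
force: [-0.4, 0.1, -1.7]
gripper_width: 0.0289
grip_force: 49.3
```

>>> carry_out([
  {"xyz": [0,0,0.7],"yaw": 0},
  {"xyz": [0,0,0.9],"yaw": 0},
  {"xyz": [0,0,0.9],"yaw": 0},
  {"xyz": [0,0,0.9],"yaw": 0},
  {"xyz": [0,0,0.9],"yaw": 0},
  {"xyz": [0,0,0.7],"yaw": 0},
  {"xyz": [0,0.4,0.4],"yaw": 0},
  {"xyz": [0.1,0.7,0],"yaw": 0},
  {"xyz": [0.2,0.9,0],"yaw": 0},
  {"xyz": [0.2,1,0],"yaw": 0},
])

```text
t: 16.3
tool_pos: [0.5518, -0.0998, 0.2682]
tool_rot: [-2.212, -2.23, 0.001]
force: [0.2, 0.3, -0.5]
gripper_width: 0.0289
grip_force: 49.3
```

>>> carry_out([
  {"xyz": [0.15,1,0],"yaw": -0.1},
  {"xyz": [0.15,1,0],"yaw": -0.1},
  {"xyz": [0.15,1,0],"yaw": -0.1},
  {"xyz": [0.15,1,0],"yaw": -0.1},
  {"xyz": [0.15,1,0],"yaw": -0.1},
  {"xyz": [0.15,1,0],"yaw": -0.1},
  {"xyz": [0.15,1,0],"yaw": -0.1},
  {"xyz": [0.15,1,0],"yaw": -0.1},
  {"xyz": [0.15,1,0],"yaw": -0.1},
  {"xyz": [0.15,1,0],"yaw": -0.1},
])

```text
t: 17.3
tool_pos: [0.5889, 0.1509, 0.2679]
tool_rot: [-2.306, -2.132, 0.002]
force: [-0.0, -0.3, -0.4]
gripper_width: 0.0286
grip_force: 49.3
```

>>> carry_out([
  {"xyz": [0,1,0],"yaw": 0},
  {"xyz": [0,0.9,0],"yaw": 0},
  {"xyz": [0,0.7,0],"yaw": 0},
  {"xyz": [0,0.5,0],"yaw": 0},
  {"xyz": [0,0.3,0],"yaw": 0},
  {"xyz": [0,0,0],"yaw": 0},
  {"xyz": [0,0,0],"yaw": 0},
  {"xyz": [0,0,0],"yaw": 0},
  {"xyz": [0,0,0],"yaw": 0},
  {"xyz": [0,0,0],"yaw": 0},
])

```text
t: 18.3
tool_pos: [0.5901, 0.2332, 0.2684]
tool_rot: [2.308, 2.131, -0.0]
force: [-0.1, -0.5, -0.7]
gripper_width: 0.0288
grip_force: 49.3
```

Run:
```python
from h import *
snap("scene","scene3");snap("top","top3")
s=r.read_state();print(s["tool_pos"],s["tool_rot"])
for f in("scene3","top3"): axis(f,s["tool_pos"],(45,85))
```

```text
[0.58997414 0.23361093 0.26834516] [ 2.30765501e+00  2.13169028e+00 -6.75172618e-05]
scene3 1 axis xy at tcp [ 0.5901  0.2335 -0.      0.    ] zmin/max 0.2265 0.3083 res 0.0
top3 344 axis xy at tcp [0.5899 0.2315 0.022  0.067 ] zmin/max 0.2195 0.3506 res 0.0016
```

```bash
sed -i 's/tcp\[2\])<.1)/tcp[2]+.005)<.046)/' h.py; sed -i 's/>130)&/>100)\&/' h.py
python3 - <<'E'
from h import *
for f in("scene3","top3"): axis(f,[.59,.2335,.2683],(40,88))
E
```

```text
scene3 258 axis xy at tcp [0.5892 0.2288 0.006  0.0111] zmin/max 0.2201 0.3083 res 0.0013
top3 235 axis xy at tcp [0.5897 0.2302 0.0135 0.0185] zmin/max 0.2195 0.308 res 0.0006
```

>>> carry_out([
  {"xyz": [-0.05,0.15,0],"yaw": 0},
  {"xyz": [0,0,-0.7],"yaw": 0},
  {"xyz": [0,0,-0.9],"yaw": 0},
  {"xyz": [0,0,-0.9],"yaw": 0},
  {"xyz": [0,0,-0.7],"yaw": 0},
  {"xyz": [0,0,-0.6],"yaw": 0},
  {"xyz": [0,0,-0.6],"yaw": 0},
  {"xyz": [0,0,-0.5],"yaw": 0},
  {"xyz": [0,0,-0.4],"yaw": 0},
  {"xyz": [0,0,-0.2],"yaw": 0},
])

```text
t: 19.4
tool_pos: [0.5884, 0.2377, 0.1298]
tool_rot: [-2.307, -2.132, 0.002]
force: [-0.7, 0.5, -1.3]
gripper_width: 0.0284
grip_force: 49.4
```

>>> carry_out([
  {"xyz": [0,0,-0.2],"yaw": 0},
  {"xyz": [0,0,-0.2],"yaw": 0},
  {"xyz": [0,0,0],"yaw": 0},
  {"xyz": [0,0,0],"yaw": 0},
  {"xyz": [0,0,0],"yaw": 0},
  {"xyz": [0,0,0],"yaw": 0},
  {"xyz": [0,0,0],"yaw": 0},
  {"xyz": [0,0,0],"yaw": 0},
  {"xyz": [0,0,0],"yaw": 0},
  {"xyz": [0,0,0],"yaw": 0},
])

```text
t: 20.4
tool_pos: [0.5887, 0.2377, 0.1208]
tool_rot: [2.307, 2.132, 0.0]
force: [-0.7, -0.3, -1.0]
gripper_width: 0.0286
grip_force: 49.4
```

>>> carry_out([
  {"xyz": [0,0,0],"yaw": 0},
  {"xyz": [0,0,0],"yaw": 0},
  {"xyz": [0,0,0],"yaw": 0},
  {"xyz": [0,0,0],"yaw": 0},
  {"xyz": [0,0,0.5],"yaw": 0},
  {"xyz": [0,0,0.9],"yaw": 0},
  {"xyz": [0,0,0.9],"yaw": 0},
  {"xyz": [0,0,0.9],"yaw": 0},
  {"xyz": [0,0,0.9],"yaw": 0},
  {"xyz": [0,0,0.9],"yaw": 0},
], jaw=0.6)

```text
t: 21.4
tool_pos: [0.5887, 0.2377, 0.2478]
tool_rot: [2.307, 2.132, 0.001]
force: [0.1, -1.0, -0.0]
gripper_width: 0.0685
grip_force: 0.0
```

>>> carry_out([
  {"xyz": [-0.1,-0.7,0.3],"yaw": 0.1},
  {"xyz": [-0.1,-1,0.3],"yaw": 0.1},
  {"xyz": [-0.1,-1,0],"yaw": 0.1},
  {"xyz": [-0.1,-1,0],"yaw": 0.1},
  {"xyz": [-0.1,-1,0],"yaw": 0.1},
  {"xyz": [-0.1,-1,0],"yaw": 0.1},
  {"xyz": [-0.1,-1,0],"yaw": 0.1},
  {"xyz": [-0.1,-1,0],"yaw": 0.1},
  {"xyz": [-0.1,-1,0],"yaw": 0.1},
  {"xyz": [-0.1,-1,0],"yaw": 0.1},
])

```text
t: 22.4
tool_pos: [0.5622, -0.0074, 0.2606]
tool_rot: [-2.212, -2.23, 0.002]
force: [0.7, -0.4, -0.5]
gripper_width: 0.0679
grip_force: 0.0
```

>>> carry_out([
  {"xyz": [-0.1,-1,0],"yaw": 0},
  {"xyz": [-0.1,-1,0],"yaw": 0},
  {"xyz": [-0.1,-1,0],"yaw": 0},
  {"xyz": [-0.1,-1,0],"yaw": 0},
  {"xyz": [-0.1,-1,0],"yaw": 0},
  {"xyz": [-0.1,-1,0],"yaw": 0},
  {"xyz": [-0.2,-1,0],"yaw": 0},
  {"xyz": [-0.2,-1,0],"yaw": 0},
  {"xyz": [0,-1,0],"yaw": 0},
  {"xyz": [0,-0.5,0],"yaw": 0},
])

```text
t: 23.4
tool_pos: [0.5364, -0.2459, 0.2609]
tool_rot: [2.216, 2.226, -0.003]
force: [-0.5, 0.1, -0.1]
gripper_width: 0.0681
grip_force: 0.0
```

Run:
```python
from h import *
snap("scene","scene4");snap("top","top4")
s=r.read_state();print(s["tool_pos"],s["tool_rot"])
for f in("scene4","top4"): axis(f,[.5944,.297,.114],(172,6));axis(f,[.588,.233,.114],(40,88));axis(f,[.538,-.243,.114],(100,130))
```

```text
[ 0.53718231 -0.2449856   0.26091198] [ 2.21637548e+00  2.22575035e+00 -1.77579366e-03]
scene4 236 axis xy at tcp [ 0.5939  0.2975 -0.0192  0.0203] zmin/max 0.0654 0.155 res 0.0016
scene4 200 axis xy at tcp [ 0.5876  0.2333 -0.0075  0.0017] zmin/max 0.0701 0.155 res 0.0013
scene4 281 axis xy at tcp [ 5.381e-01 -2.434e-01 -6.800e-03 -5.000e-04] zmin/max 0.0721 0.155 res 0.0009
top4 181 axis xy at tcp [ 0.5941  0.2983 -0.0133  0.0159] zmin/max 0.0659 0.1549 res 0.0007
top4 138 axis xy at tcp [ 0.5875  0.2342 -0.0103  0.0129] zmin/max 0.0671 0.1549 res 0.0007
top4 159 axis xy at tcp [ 0.5386 -0.2423 -0.0123 -0.0173] zmin/max 0.0653 0.1549 res 0.0005
```

View pics/scene4.png

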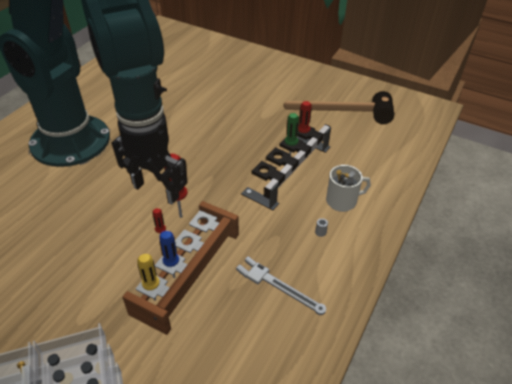

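Red (305,115) and green (292,130) are both seated. Blue is next.

>>> carry_out([
  {"xyz": [0,-0.05,0],"yaw": 0},
  {"xyz": [0,0,-0.6],"yaw": 0},
  {"xyz": [0,0,-0.9],"yaw": 0},
  {"xyz": [0,0,-0.9],"yaw": 0},
  {"xyz": [0,0,-0.9],"yaw": 0},
  {"xyz": [0,0,-0.9],"yaw": 0},
  {"xyz": [0,0,-0.8],"yaw": 0},
  {"xyz": [0,0,-0.5],"yaw": 0},
  {"xyz": [0,0,-0.2],"yaw": 0},
  {"xyz": [0,0,0],"yaw": 0},
])

```text
t: 24.5
tool_pos: [0.5387, -0.2427, 0.118]
tool_rot: [-2.21, -2.231, 0.0]
force: [-0.7, 0.5, -0.2]
gripper_width: 0.0683
grip_force: 0.0
```

>>> carry_out([
  {"xyz": [0,0,0],"yaw": 0},
  {"xyz": [0,0,0],"yaw": 0},
  {"xyz": [0,0,0],"yaw": 0},
  {"xyz": [0,0,0],"yaw": 0},
  {"xyz": [0,0,0],"yaw": 0},
  {"xyz": [0,0,0],"yaw": 0},
  {"xyz": [0,0,0],"yaw": 0},
  {"xyz": [0,0,0],"yaw": 0},
  {"xyz": [0,0,0.2],"yaw": 0},
  {"xyz": [0,0,0.4],"yaw": 0},
], jaw=-1)

```text
t: 25.5
tool_pos: [0.5379, -0.243, 0.133]
tool_rot: [-2.211, -2.23, 0.001]
force: [0.5, 0.5, 0.4]
gripper_width: 0.0286
grip_force: 49.3
```

>>> carry_out([
  {"xyz": [0,0,0.7],"yaw": 0},
  {"xyz": [0,0,0.9],"yaw": 0},
  {"xyz": [0,0,0.9],"yaw": 0},
  {"xyz": [0,0,0.9],"yaw": 0},
  {"xyz": [0,0,0.9],"yaw": 0},
  {"xyz": [0,0,0.7],"yaw": 0},
  {"xyz": [0,0.4,0.4],"yaw": 0},
  {"xyz": [0.1,0.7,0],"yaw": 0},
  {"xyz": [0.2,0.9,0],"yaw": 0},
  {"xyz": [0.2,1,0],"yaw": 0},
])

```text
t: 26.5
tool_pos: [0.5506, -0.1673, 0.2683]
tool_rot: [-2.212, -2.229, 0.0]
force: [-0.4, -0.4, -1.4]
gripper_width: 0.0288
grip_force: 49.3
```

>>> carry_out([
  {"xyz": [0.12,1,0],"yaw": -0.1},
  {"xyz": [0.12,1,0],"yaw": -0.1},
  {"xyz": [0.12,1,0],"yaw": -0.1},
  {"xyz": [0.12,1,0],"yaw": -0.1},
  {"xyz": [0.12,1,0],"yaw": -0.1},
  {"xyz": [0.12,1,0],"yaw": -0.1},
  {"xyz": [0.12,1,0],"yaw": -0.1},
  {"xyz": [0.12,1,0],"yaw": -0.1},
  {"xyz": [0.12,1,0],"yaw": -0.1},
  {"xyz": [0.12,1,0],"yaw": -0.1},
])

```text
t: 27.5
tool_pos: [0.5802, 0.0834, 0.268]
tool_rot: [-2.306, -2.132, 0.001]
force: [0.1, 0.3, -0.3]
gripper_width: 0.0285
grip_force: 49.3
```

>>> carry_out([
  {"xyz": [0,1,0],"yaw": 0},
  {"xyz": [0,0.9,0],"yaw": 0},
  {"xyz": [0,0.7,0],"yaw": 0},
  {"xyz": [0,0.5,0],"yaw": 0},
  {"xyz": [0,0.3,0],"yaw": 0},
  {"xyz": [0,0,0],"yaw": 0},
  {"xyz": [0,0,0],"yaw": 0},
  {"xyz": [0,0,0],"yaw": 0},
  {"xyz": [0,0,0],"yaw": 0},
  {"xyz": [0,0,0],"yaw": 0},
])

```text
t: 28.5
tool_pos: [0.5813, 0.1657, 0.2684]
tool_rot: [2.308, 2.131, -0.0]
force: [0.3, 0.6, -0.1]
gripper_width: 0.0287
grip_force: 49.3
```

Run:
```python
from h import *
snap("scene","scene5");snap("top","top5")
s=r.read_state();print(s["tool_pos"],s["tool_rot"])
for f in("scene5","top5"): axis(f,s["tool_pos"],(100,130))
```

```text
[0.58120698 0.16609397 0.26832455] [ 2.30769920e+00  2.13160328e+00 -1.23345513e-04]
scene5 264 axis xy at tcp [0.5813 0.1659 0.014  0.0061] zmin/max 0.2209 0.3071 res 0.0011
top5 137 axis xy at tcp [ 0.5809  0.167  -0.0075  0.0143] zmin/max 0.2184 0.2974 res 0.0007
```

>>> carry_out([
  {"xyz": [0,0.08,0],"yaw": 0},
  {"xyz": [0,0,-0.7],"yaw": 0},
  {"xyz": [0,0,-0.9],"yaw": 0},
  {"xyz": [0,0,-0.9],"yaw": 0},
  {"xyz": [0,0,-0.7],"yaw": 0},
  {"xyz": [0,0,-0.6],"yaw": 0},
  {"xyz": [0,0,-0.6],"yaw": 0},
  {"xyz": [0,0,-0.5],"yaw": 0},
  {"xyz": [0,0,-0.4],"yaw": 0},
  {"xyz": [0,0,-0.2],"yaw": 0},
])

```text
t: 29.6
tool_pos: [0.5809, 0.1685, 0.1298]
tool_rot: [-2.307, -2.132, 0.001]
force: [-0.5, 1.2, -0.8]
gripper_width: 0.0289
grip_force: 49.3
```

>>> carry_out([
  {"xyz": [0,0,-0.2],"yaw": 0},
  {"xyz": [0,0,-0.2],"yaw": 0},
  {"xyz": [0,0,0],"yaw": 0},
  {"xyz": [0,0,0],"yaw": 0},
  {"xyz": [0,0,0],"yaw": 0},
  {"xyz": [0,0,0],"yaw": 0},
  {"xyz": [0,0,0],"yaw": 0},
  {"xyz": [0,0,0],"yaw": 0},
  {"xyz": [0,0,0],"yaw": 0},
  {"xyz": [0,0,0],"yaw": 0},
])

```text
t: 30.6
tool_pos: [0.5812, 0.1686, 0.1208]
tool_rot: [2.307, 2.132, 0.0]
force: [-0.0, -0.0, -0.3]
gripper_width: 0.0286
grip_force: 49.3
```

>>> carry_out([
  {"xyz": [0,0,0],"yaw": 0},
  {"xyz": [0,0,0],"yaw": 0},
  {"xyz": [0,0,0],"yaw": 0},
  {"xyz": [0,0,0],"yaw": 0},
  {"xyz": [0,0,0.5],"yaw": 0},
  {"xyz": [0,0,0.9],"yaw": 0},
  {"xyz": [0,0,0.9],"yaw": 0},
  {"xyz": [0,0,0.9],"yaw": 0},
  {"xyz": [0,0,0.9],"yaw": 0},
  {"xyz": [0,0,0.9],"yaw": 0},
], jaw=0.6)

```text
t: 31.6
tool_pos: [0.5812, 0.1683, 0.2477]
tool_rot: [2.307, 2.132, 0.001]
force: [0.4, 1.1, -0.8]
gripper_width: 0.0682
grip_force: 0.0
```

>>> carry_out([
  {"xyz": [-0.1,-0.7,0.3],"yaw": 0.1},
  {"xyz": [-0.1,-1,0.3],"yaw": 0.1},
  {"xyz": [-0.1,-1,0],"yaw": 0.1},
  {"xyz": [-0.1,-1,0],"yaw": 0.1},
  {"xyz": [-0.1,-1,0],"yaw": 0.1},
  {"xyz": [-0.1,-1,0],"yaw": 0.1},
  {"xyz": [-0.1,-1,0],"yaw": 0.1},
  {"xyz": [-0.1,-1,0],"yaw": 0.1},
  {"xyz": [-0.1,-1,0],"yaw": 0.1},
  {"xyz": [-0.1,-1,0],"yaw": 0.1},
])

```text
t: 32.6
tool_pos: [0.5546, -0.0765, 0.2606]
tool_rot: [-2.212, -2.23, 0.002]
force: [0.6, 0.2, 0.5]
gripper_width: 0.0682
grip_force: 0.0
```

>>> carry_out([
  {"xyz": [-0.1,-1,0],"yaw": 0},
  {"xyz": [-0.1,-1,0],"yaw": 0},
  {"xyz": [-0.1,-1,0],"yaw": 0},
  {"xyz": [-0.1,-1,0],"yaw": 0},
  {"xyz": [-0.1,-1,0],"yaw": 0},
  {"xyz": [-0.1,-1,0],"yaw": 0},
  {"xyz": [-0.1,-1,0],"yaw": 0},
  {"xyz": [-0.1,-1,0],"yaw": 0},
  {"xyz": [0,-0.9,0],"yaw": 0},
  {"xyz": [0,-0.6,0],"yaw": 0},
])

```text
t: 33.6
tool_pos: [0.5339, -0.3145, 0.2608]
tool_rot: [-2.215, -2.227, 0.002]
force: [-0.0, 0.2, -0.3]
gripper_width: 0.0682
grip_force: 0.0
```

Run:
```python
from h import *
snap("scene","scene6");snap("top","top6")
s=r.read_state();print(s["tool_pos"],s["tool_rot"])
for f in("scene6","top6"): axis(f,[.5944,.297,.114],(172,6));axis(f,[.588,.233,.114],(40,88));axis(f,[.5815,.168,.114],(100,130));axis(f,[.537,-.31,.114],(20,35))
```

```text
[ 0.5343746  -0.31478578  0.26092616] [ 2.216486    2.22526912 -0.00261271]
scene6 242 axis xy at tcp [ 0.5939  0.2975 -0.0264 -0.0054] zmin/max 0.0649 0.1547 res 0.0016
scene6 194 axis xy at tcp [ 0.5877  0.233  -0.0038  0.0142] zmin/max 0.0718 0.1549 res 0.0012
scene6 220 axis xy at tcp [ 0.5802  0.1684 -0.011   0.0082] zmin/max 0.0671 0.1549 res 0.0012
scene6 388 axis xy at tcp [ 0.5363 -0.3104 -0.0078 -0.0057] zmin/max 0.067 0.155 res 0.0007
top6 188 axis xy at tcp [ 0.594   0.2984 -0.017   0.0188] zmin/max 0.0633 0.155 res 0.0007
top6 124 axis xy at tcp [ 0.5876  0.2341 -0.0049  0.0133] zmin/max 0.067 0.155 res 0.0008
top6 129 axis xy at tcp [ 0.5806  0.1692 -0.0099  0.0189] zmin/max 0.0661 0.1548 res 0.0008
top6 197 axis xy at tcp [ 0.5368 -0.3092 -0.0087 -0.0127] zmin/max 0.0666 0.1549 res 0.0006
```

>>> carry_out([
  {"xyz": [0.04,0.1,0],"yaw": 0},
  {"xyz": [0,0,-0.6],"yaw": 0},
  {"xyz": [0,0,-0.9],"yaw": 0},
  {"xyz": [0,0,-0.9],"yaw": 0},
  {"xyz": [0,0,-0.9],"yaw": 0},
  {"xyz": [0,0,-0.9],"yaw": 0},
  {"xyz": [0,0,-0.8],"yaw": 0},
  {"xyz": [0,0,-0.5],"yaw": 0},
  {"xyz": [0,0,-0.2],"yaw": 0},
  {"xyz": [0,0,0],"yaw": 0},
])

```text
t: 34.7
tool_pos: [0.5369, -0.3082, 0.1176]
tool_rot: [-2.21, -2.231, 0.0]
force: [0.5, -0.4, 0.8]
gripper_width: 0.0678
grip_force: 0.0
```

>>> carry_out([
  {"xyz": [0,0,0],"yaw": 0},
  {"xyz": [0,0,0],"yaw": 0},
  {"xyz": [0,0,0],"yaw": 0},
  {"xyz": [0,0,0],"yaw": 0},
  {"xyz": [0,0,0],"yaw": 0},
  {"xyz": [0,0,0],"yaw": 0},
  {"xyz": [0,0,0],"yaw": 0},
  {"xyz": [0,0,0],"yaw": 0},
  {"xyz": [0,0,0.2],"yaw": 0},
  {"xyz": [0,0,0.4],"yaw": 0},
], jaw=-1)

```text
t: 35.7
tool_pos: [0.5364, -0.3083, 0.1328]
tool_rot: [-2.21, -2.229, 0.001]
force: [1.4, -0.3, -0.2]
gripper_width: 0.0288
grip_force: 49.3
```

>>> carry_out([
  {"xyz": [0,0,0.7],"yaw": 0},
  {"xyz": [0,0,0.9],"yaw": 0},
  {"xyz": [0,0,0.9],"yaw": 0},
  {"xyz": [0,0,0.9],"yaw": 0},
  {"xyz": [0,0,0.9],"yaw": 0},
  {"xyz": [0,0,0.7],"yaw": 0},
  {"xyz": [0,0.4,0.4],"yaw": 0},
  {"xyz": [0.1,0.7,0],"yaw": 0},
  {"xyz": [0.2,0.9,0],"yaw": 0},
  {"xyz": [0.2,1,0],"yaw": 0},
])

```text
t: 36.7
tool_pos: [0.5491, -0.2327, 0.2681]
tool_rot: [-2.212, -2.229, 0.0]
force: [0.2, 0.3, -1.1]
gripper_width: 0.0288
grip_force: 49.4
```

>>> carry_out([
  {"xyz": [0.1,1,0],"yaw": -0.1},
  {"xyz": [0.1,1,0],"yaw": -0.1},
  {"xyz": [0.1,1,0],"yaw": -0.1},
  {"xyz": [0.1,1,0],"yaw": -0.1},
  {"xyz": [0.1,1,0],"yaw": -0.1},
  {"xyz": [0.1,1,0],"yaw": -0.1},
  {"xyz": [0.1,1,0],"yaw": -0.1},
  {"xyz": [0.1,1,0],"yaw": -0.1},
  {"xyz": [0.1,1,0],"yaw": -0.1},
  {"xyz": [0.1,1,0],"yaw": -0.1},
])

```text
t: 37.7
tool_pos: [0.5736, 0.018, 0.2679]
tool_rot: [-2.306, -2.132, 0.001]
force: [-0.5, 0.1, -1.7]
gripper_width: 0.0287
grip_force: 49.4
```

>>> carry_out([
  {"xyz": [0,1,0],"yaw": 0},
  {"xyz": [0,0.9,0],"yaw": 0},
  {"xyz": [0,0.7,0],"yaw": 0},
  {"xyz": [0,0.6,0],"yaw": 0},
  {"xyz": [0,0.3,0],"yaw": 0},
  {"xyz": [0,0,0],"yaw": 0},
  {"xyz": [0,0,0],"yaw": 0},
  {"xyz": [0,0,0],"yaw": 0},
  {"xyz": [0,0,0],"yaw": 0},
  {"xyz": [0,0,0],"yaw": 0},
])

```text
t: 38.7
tool_pos: [0.5747, 0.1027, 0.2684]
tool_rot: [2.308, 2.131, -0.0]
force: [-0.8, -1.1, -2.0]
gripper_width: 0.0286
grip_force: 49.4
```

Run:
```python
from h import *
snap("scene","scene7");snap("top","top7")
s=r.read_state();print(s["tool_pos"],s["tool_rot"])
for f in("scene7","top7"): axis(f,s["tool_pos"],(20,35))
```

```text
[0.574714   0.10308398 0.26833989] [ 2.30778279e+00  2.13149334e+00 -8.97866778e-06]
scene7 383 axis xy at tcp [0.5746 0.1015 0.0028 0.0092] zmin/max 0.2185 0.3076 res 0.0011Traceback (most recent call last):
  File "<stdin>", line 4, in <module>
  File "h.py", line 24, in axis
    print(fn,len(q),"axis xy at tcp",s.x.round(4),"zmin/max",q[:,2].min().round(4),W[m][:,2].max().round(4),"res",np.median(abs(s.fun)).round(4))
                                                             ~~~~~~~~~~^^
    return umr_minimum(a, axis, None, out, keepdims, initial, where)
ValueError: zero-size array to reduction operation minimum which has no identity
```

Axis at y 0.1015 and the target is 0.1035, so +0.08.

>>> carry_out([
  {"xyz": [0,0.08,0],"yaw": 0},
  {"xyz": [0,0,-0.7],"yaw": 0},
  {"xyz": [0,0,-0.9],"yaw": 0},
  {"xyz": [0,0,-0.9],"yaw": 0},
  {"xyz": [0,0,-0.7],"yaw": 0},
  {"xyz": [0,0,-0.6],"yaw": 0},
  {"xyz": [0,0,-0.6],"yaw": 0},
  {"xyz": [0,0,-0.5],"yaw": 0},
  {"xyz": [0,0,-0.4],"yaw": 0},
  {"xyz": [0,0,-0.2],"yaw": 0},
])

```text
t: 39.8
tool_pos: [0.5744, 0.1055, 0.1298]
tool_rot: [-2.307, -2.132, 0.001]
force: [0.0, 0.9, -0.4]
gripper_width: 0.0291
grip_force: 49.4
```

>>> carry_out([
  {"xyz": [0,0,-0.2],"yaw": 0},
  {"xyz": [0,0,-0.2],"yaw": 0},
  {"xyz": [0,0,0],"yaw": 0},
  {"xyz": [0,0,0],"yaw": 0},
  {"xyz": [0,0,0],"yaw": 0},
  {"xyz": [0,0,0],"yaw": 0},
  {"xyz": [0,0,0],"yaw": 0},
  {"xyz": [0,0,0],"yaw": 0},
  {"xyz": [0,0,0],"yaw": 0},
  {"xyz": [0,0,0],"yaw": 0},
])

```text
t: 40.8
tool_pos: [0.5747, 0.1055, 0.1208]
tool_rot: [2.307, 2.132, 0.0]
force: [0.0, 1.1, -1.5]
gripper_width: 0.0286
grip_force: 49.4
```

>>> carry_out([
  {"xyz": [0,0,0],"yaw": 0},
  {"xyz": [0,0,0],"yaw": 0},
  {"xyz": [0,0,0],"yaw": 0},
  {"xyz": [0,0,0],"yaw": 0},
  {"xyz": [0,0,0.5],"yaw": 0},
  {"xyz": [0,0,0.9],"yaw": 0},
  {"xyz": [0,0,0.9],"yaw": 0},
  {"xyz": [0,0,0.9],"yaw": 0},
  {"xyz": [0,0,0.9],"yaw": 0},
  {"xyz": [0,0,0.9],"yaw": 0},
], jaw=0.6)

```text
t: 41.8
tool_pos: [0.5746, 0.1053, 0.2477]
tool_rot: [2.307, 2.132, 0.001]
force: [0.9, -0.4, 0.1]
gripper_width: 0.0683
grip_force: 0.0
```

>>> carry_out([
  {"xyz": [0,-0.5,0.3],"yaw": 0},
  {"xyz": [0,-0.8,0.3],"yaw": 0},
  {"xyz": [0,-0.8,0],"yaw": 0},
  {"xyz": [0,-0.8,0],"yaw": 0},
  {"xyz": [0,-0.8,0],"yaw": 0},
  {"xyz": [0,-0.5,0],"yaw": 0},
  {"xyz": [0,0,0],"yaw": 0},
  {"xyz": [0,0,0],"yaw": 0},
  {"xyz": [0,0,0],"yaw": 0},
  {"xyz": [0,0,0],"yaw": 0},
])

```text
t: 42.8
tool_pos: [0.5747, 0.0019, 0.2606]
tool_rot: [-2.304, -2.134, 0.0]
force: [0.3, 0.4, 0.0]
gripper_width: 0.0688
grip_force: 0.0
```

Run:
```python
from h import *
snap("scene","scene8");snap("top","top8")
for f in("scene8","top8"): 
  for a in(([.5944,.297,.114],(172,6)),([.588,.233,.114],(40,88)),([.5815,.168,.114],(100,130)),([.575,.103,.114],(20,35))):
    try: axis(f,*a)
    except Exception as e: print(f,a,"hidden")
```

```text
scene8 242 axis xy at tcp [ 0.5938  0.2973 -0.0152  0.0029] zmin/max 0.0665 0.1549 res 0.0015
scene8 192 axis xy at tcp [0.5875 0.2331 0.0082 0.0208] zmin/max 0.0725 0.1548 res 0.0013
scene8 224 axis xy at tcp [ 0.5805  0.1685 -0.0013  0.0081] zmin/max 0.0672 0.155 res 0.0013
scene8 327 axis xy at tcp [ 0.5737  0.1042 -0.0102  0.0073] zmin/max 0.0653 0.155 res 0.0011
top8 189 axis xy at tcp [ 0.594   0.2983 -0.0203  0.0132] zmin/max 0.0666 0.1549 res 0.0006
top8 146 axis xy at tcp [ 0.5875  0.2342 -0.0113  0.0162] zmin/max 0.0643 0.155 res 0.0007
top8 136 axis xy at tcp [ 0.5806  0.1693 -0.012   0.0206] zmin/max 0.0661 0.1549 res 0.0008
top8 14 axis xy at tcp [ 0.5752  0.1097 -0.0615 -0.1386] zmin/max 0.0662 0.155 res 0.0003
```

View pics/scene8.png

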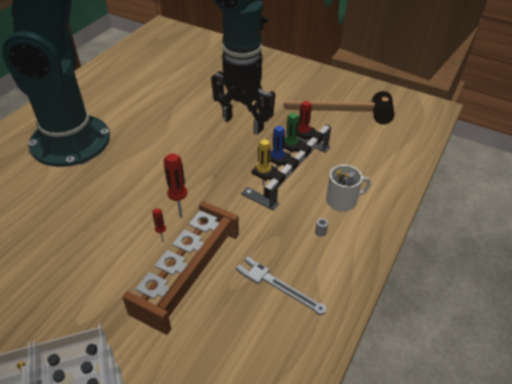

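All four are seated upright in the new rack in the right order: yellow (264,155), blue (279,142), green (292,130) and red (305,115). The bystanders haven't moved and the gripper is clear.

```bash
python3 -c "
from plant import order
print(order.close_job())"
```

```text
the job is handed in; nothing more can be done
None
```

All four screwdrivers are seated upright in the new rack in their original order (red, green, blue, yellow from the left), the mug, spanner and socket were left alone, and the job was handed in at about 43 s; no verdict came back.

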